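# Slide the reagent bottle into its clip and press the neck plug home

### The job

The tall amber bottle is full and its push-in neck plug is only started. Slide it upright along the bench into the sprung bottle clip until it sits right against the back stop, pushing low down below the label without lifting or tipping it. Then take the plug pusher from its block, press the plug straight down into the neck until it is fully home, and stand the pusher back in its block; do not disturb the other things on the bench.

Things in the scene. Friction and masses are not known exactly. Their poses are not given: they have to be found in the camera images.
- bottle: tall uncapped amber glass reagent bottle, 56 mm diameter, 146 mm high, 0.4 kg, loose, 125-160 mm in front of the clip. Origin: centre of underside, z up. Bare foot to 45 mm; white label 47-95 mm; shoulder to 120; neck 33 mm wide, 120-146 mm. Pushed at mid-height it topples; fingers may press only below 45 mm, so tilt the gripper back and reach it with the fingertips alone.
- bottle_mouth (a point): centre of the bottle's open mouth, at the height of the rim, 146 mm above its foot; the bore is 24 mm wide
- plug (a joint): white push-in plug in the bottle's neck, 22 mm diameter; value = how far it is pressed down, 0 (only started, its top 1 mm below the rim) to 0.007 m (fully home on its seat, its top 8 mm below the rim). It starts at 0 to 0.0012. A tight fit: it resists with about 8 N all the way, stays where it is left, and stops hard when home
- plug_top (a point): centre of the plug's top face, in the bottle's mouth
- clip_seat (a point): where the bottle's foot centre must rest in the fixed bottle clip (at bench height); +x points from its open front to the back stop, z up. Curved stop 36 mm high round the +x half; two sprung jaws, black rollers (17-35 mm high) 31 mm to either side and 12 mm before the seat, tails flaring to 96 mm apart 26 mm before it. The jaws spread 2 mm each, resist the bottle by about 3 N, then hold it.
- pusher: turned hand pusher standing in its block, 80 mm long, 0.11 kg. Origin: centre of the flat end of its nose, z up along its axis. Metal nose 18 mm diameter and 16 mm long, collar 36 mm diameter from 16 to 22 mm, black handle 25 mm diameter from 22 to 66 mm with a 29 mm head to 80 mm
- pusher_block: white plastic block 56 x 56 x 24 mm, fixed to the bench. Origin: centre of its underside. A vertical blind hole in its middle, 24 mm diameter, 18 mm deep, takes the pusher's nose; the collar then rests on the block's top, the nose end 8 mm above the bench
- screw_cap: black ribbed screw cap, 38 mm diameter, 20 mm high, lying on the bench; leave alone
- dish_stack: sleeve of clear petri dishes, 59 mm diameter, 113 mm high, behind on the left; leave alone
- small_bottle: small white screw-cap bottle, 45 mm diameter, 88 mm high, at the front left; leave alone
- timer: small white bench timer, 68 x 68 x 18 mm, behind on the left; leave alone
- bottle_upper: the bottle from the label's lower edge (45 mm) upward, with label, neck and plug; part of the bottle, same origin and axes. The fingers must not press on it
Not all that is in view belongs to the job. Several things have the shape of the bottle; the one meant has the colours described above.

How it is judged:
By the outcome, as a careful person would: the job done as asked, in the order asked, and still so for the second after the job is handed in, with the robot touching nothing.
It also fails if it takes over 67 s, if anything falls off the work surface, if the arm or the gripper's body presses on something with over 40 N, if the wrist force passes 120 N, or if a joint passes its speed limit or range.

### The arm

A 6-joint arm with a two-finger parallel gripper is mounted at the origin on a cart in front of the work surface, level with it; the furniture and walls round the work are solid. World frame = base frame: x ahead of the robot, y to its left, z up, the work surface at z = 0. Lengths are in m, angles in rad, forces in N, time in s.
With the tool pointing down it reaches from about 0.225 to 0.875 m from the base axis. Payload 3.4 kg.
Tool frame: the origin (TCP) lies at the very end of the fingers, on their centre line; the grasp point (between the pads) lies 19 mm behind it; z points along the fingers, y is the line along which they close (so a half turn about z gives the same grasp; the last joint's range is limited). The gripper opens to 85 mm and grips with 20 to 120 N. Pads are 22 mm wide; open, the fingers measure 114 mm over their backs; the gripper's body (76 mm by 85 mm) begins 54 mm behind the grasp point. The pads swing forward as they close: fully open they stand 13 mm farther back than shut.
Start: joints at [-1.435, 0.276, 1.505, -0, 1.361, -0.121], TCP at [0.146, -0.556, 0.231] pointing down, gripper open.
Joint ranges: [-2.89, 2.89], [-0.75, 2.08], [0.22, 2.7], [-1.18, 4.32], [0.11, 2.71], [-2.7, 2.7]. Speed limits (rad/s): [2.57, 2.57, 3.14, 3.14, 3.14, 3.14].

### API

Orientations are given as a unit quaternion [w, x, y, z].
In Python, from rig import readout, vision, manip gives the robot as it stands.
- The arm moves only by the shell command python3 -m handwheel 'ROWS' [FORCE]. ROWS is JSON, a list of rows, each a list of 3 entries, a list of its own where there are three numbers: the shift along the tool's x, y, z in mm, then the turn, a rotation vector about the tool's x, y, z in units of 6 degrees (1.0 is 6 degrees), then the closure, from -1 (fully open) to 1 (shut), so that 0 is half open. A call has 1 to 20 rows; each row shifts and turns the commanded pose from where the row before left it, along the tool's axes as they then stand; what a row does not reach is not made up. A row lasts 1/8 s, in which the tool goes at most 62.5 mm and 10.7 degrees, less where a joint would pass 70% of its speed; a pose out of reach is approached as far as the arm can. A call is refused whole if a number of a shift passes 62.5 or a number of a turn 1, either way. A call with a gripper value outside its range is refused whole. The fingers move at their own pace and stop on an object; FORCE is the grip in N (left out, the last holds). Time passes only in rows, so rows that do not move let the fingers close. It gives the time, the measured TCP pose, the force, the opening and the grip force at its end, in the units of the state.
- readout.get_state(): the state, without advancing time (a new reading comes with each control period).
- vision.get_image(name): name is "scene" or "top"; returns the picture (480x640x3 uint8, blue, green, red); there is no depth.
- vision.camera_params(name): a dict with "intrinsics" (3x3 intrinsics, pixels), "dist" ([k1, k2, p1, p2, k3] as OpenCV has them; the pictures are not rectified), "rvec" (rotation vector, rad) and "tvec" (3), from world to camera coordinates, as OpenCV has them. Camera axes: x right, y down, z forward; pixel columns grow to the right and rows downward; lengths in m; the calibration is good to about 2 mm. A picture is of the moment at which its call begins. camera_params takes no time and is no camera call.
- manip.sign_off(): hands the job in; it is judged then, once.
The state is a dict: "clock": time; "qpos": joint angles; "qd": joint speeds; "effort": joint torques, N m; "position": TCP position; "ee_rot": TCP orientation; "contact_force": force on the tool from outside, world axes, zero at the start; "moment": the same for the moment, N m; "width": finger opening in m; "gripper_force": force on a finger pad.
Only numpy, scipy, OpenCV 4.12 (cv2) and the standard library are available. Lean on these libraries where they do the work, as an engineer would, in place of code of your own. Each camera call takes 0.05 s, during which the arm holds its last target. There are 200 camera calls.

## Working session

There is one attempt and no reset: what is moved stays moved. The work goes in short steps, Python scripts to look and compute and a shell command to move; the robot and the scene stay as the last step left them, time stands still between calls to the robot, and variables do not carry over. Pictures are saved under pics/ and viewed, at most 10 in all, crops included, and the job is handed in when it is done.

```bash
mkdir -p pics; ls; python3 - <<'E'
from rig import readout, vision
import cv2
for n in("scene","top"):
    cv2.imwrite(f"pics/{n}0.png",vision.get_image(n))
    p=vision.camera_params(n);print(n,{k:[[round(float(x),4) for x in r] if hasattr(r,'__len__') else round(float(r),4) for r in v] for k,v in p.items()})
print(readout.get_state())
E
```

```text
pics
scene {'intrinsics': [[580.031, 0.0, 314.9552], [0.0, 580.031, 245.75], [0.0, 0.0, 1.0]], 'dist': [0.0406, 0.0, 0.0, 0.0, 0.0], 'rvec': [2.1576, -0.3976, 0.2007], 'tvec': [-0.3743, 0.3815, 0.6756]}
top {'intrinsics': [[533.789, 0.0, 311.5042], [0.0, 533.789, 233.5965], [0.0, 0.0, 1.0]], 'dist': [-0.1072, 0.0, 0.0, 0.0, 0.0], 'rvec': [2.1609, -2.2121, 0.0647], 'tvec': [0.3348, 0.496, 0.945]}
{'clock': 0.1, 'qpos': array([-1.43499358e+00,  2.76513832e-01,  1.50603137e+00,  1.58984989e-05,
        1.36072506e+00, -1.21011074e-01]), 'qd': array([ 0.00116845, -0.00312145, -0.00286953, -0.00095996,  0.00015196,
        0.00183283]), 'effort': array([ 1.23607380e-03, -4.17699766e+01, -2.46406156e+01, -3.01962755e-04,
        5.71888435e-03,  8.66695302e-06]), 'position': array([ 0.14597702, -0.55565196,  0.23052655]), 'ee_rot': array([-8.38841208e-04,  9.91767019e-01,  1.28052634e-01,  1.56926888e-06]), 'contact_force': array([0.09920641, 0.24672959, 0.36098707]), 'moment': array([-0.01618366, -0.00446771,  0.044512  ]), 'gripper_force': 0.0, 'width': 0.08520922036268216}
```

View pics/scene0.png

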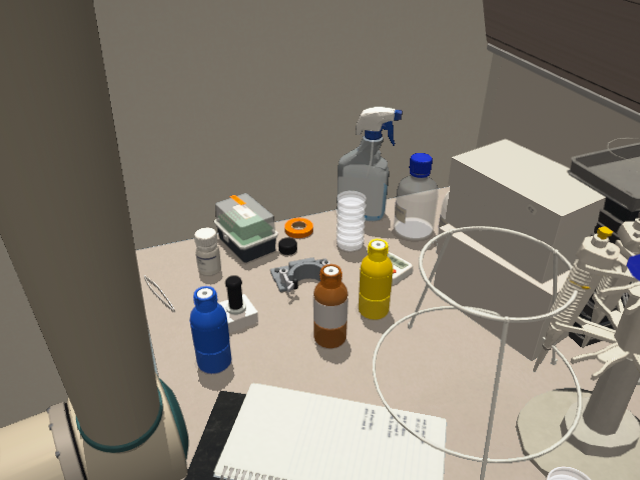

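View pics/top0.png

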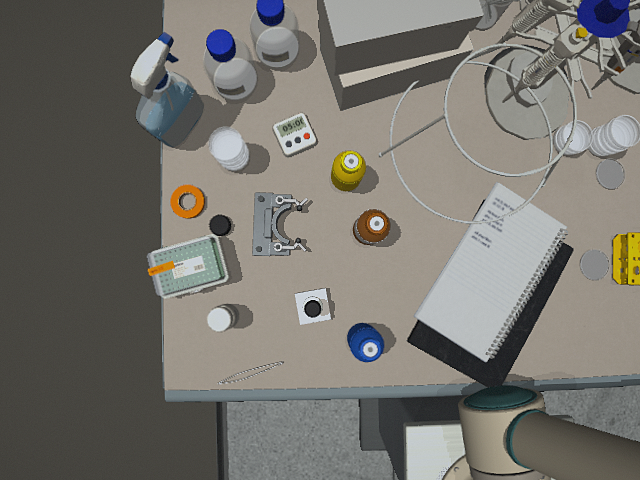

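```bash
cat > h.py <<'E'
import numpy as np, cv2
from rig import readout, vision
from scipy.spatial.transform import Rotation as R
P={n:vision.camera_params(n) for n in("scene","top")}
def A(n): p=P[n]; return [np.array(p[k],float) for k in("intrinsics","dist","rvec","tvec")]
def back(n,uv,z):
    K,d,r,t=A(n); M=cv2.Rodrigues(r)[0]
    a=cv2.undistortPoints(np.array([[uv]],float),K,d)[0,0]
    v=M.T@np.r_[a,1]; c=-M.T@t
    return c+v*(z-c[2])/v[2]
def proj(n,X):
    K,d,r,t=A(n); return cv2.projectPoints(np.array(X,float).reshape(-1,3),r,t,K,d)[0][:,0]
def tri(us,ut):
    L=[]
    for n,u in(("scene",us),("top",ut)):
        a=back(n,u,0);b=back(n,u,.2);L.append((a,(b-a)/np.linalg.norm(b-a)))
    S=sum(np.eye(3)-np.outer(d,d) for a,d in L); q=sum((np.eye(3)-np.outer(d,d))@a for a,d in L)
    return np.linalg.solve(S,q)
def crop(n,x,y,w,h,k,f,img=None):
    im=vision.get_image(n) if img is None else img
    cv2.imwrite(f,cv2.resize(im[y:y+h,x:x+w],None,fx=k,fy=k,interpolation=cv2.INTER_CUBIC))
E
python3 - <<'E'
from h import *
crop("top",242,185,150,145,4,"pics/t1.png",cv2.imread("pics/top0.png"))
crop("scene",200,228,195,150,4,"pics/s1.png",cv2.imread("pics/scene0.png"))
np.set_printoptions(precision=4,suppress=True)
for nm,u,z in(("mouth",(376,224),.146),("pusher",(313,308),.088),("clip",(291,222),.03),("blue",(370,349),.146),("yellow",(350,161),.146)): print(nm,back("top",u,z))
print(tri((331,271),(376,224)))
E
```

```text
mouth [0.5081 0.2215 0.146 ]
pusher [0.3757 0.3232 0.088 ]
clip [0.5245 0.3591 0.03  ]
blue [0.3145 0.2363 0.146 ]
yellow [0.6087 0.2593 0.146 ]
[0.5098 0.2207 0.1433]
```

View pics/t1.png

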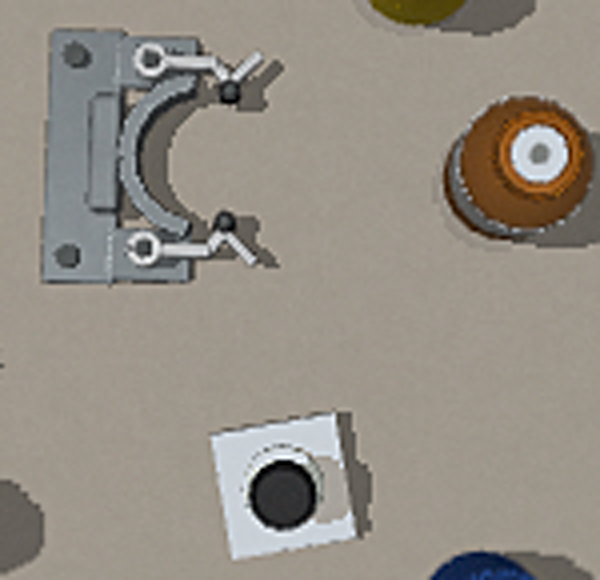

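View pics/s1.png

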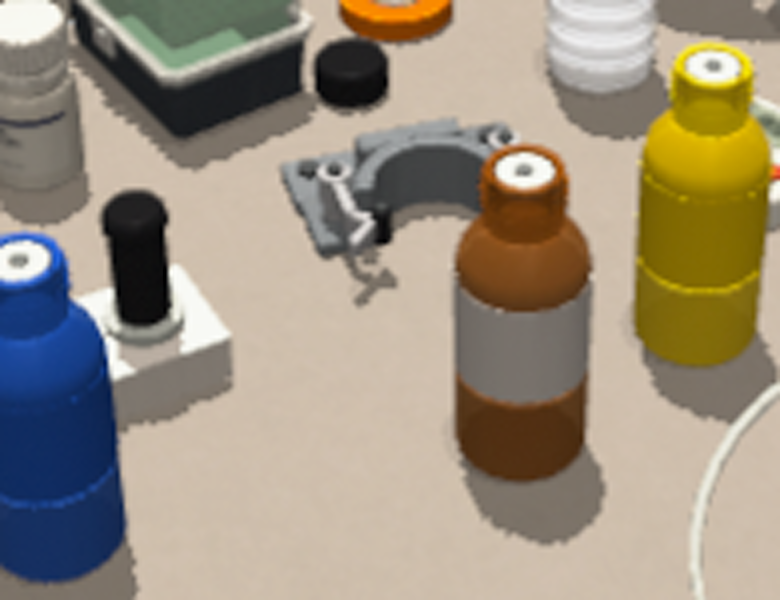

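```bash
python3 - <<'E'
from h import *
np.set_printoptions(precision=4,suppress=True)
T=lambda x,y:(242+(x+.5)/4-.5,185+(y+.5)/4-.5)
S=lambda x,y:(200+(x+.5)/4-.5,228+(y+.5)/4-.5)
b=lambda x,y,z:back("top",T(x,y),z)
print("plug",b(540,153,.145),back("scene",S(523,171),.145),tri(S(523,171),T(540,153)))
print("pusher",b(282,494,.088),tri(S(136,208),T(282,494)))
C=np.array([b(*p,.024) for p in((211,435),(336,412),(357,537),(233,559))]);print("block",C.mean(0),np.linalg.norm(C-np.roll(C,1,0),axis=1), np.degrees(np.arctan2(*(C[1]-C[0])[1::-1])))
r1=b(230,92,.035);r2=b(225,220,.035);print(r1,r2,np.linalg.norm(r1-r2))
d=(r1-r2)[:2]; d/=np.linalg.norm(d); ax=np.array([-d[1],d[0]]); print("axis",ax,np.degrees(np.arctan2(ax[1],ax[0])),"seat",(r1+r2)[:2]/2+.012*ax)
e1=b(52,30,.008);e2=b(42,280,.008);print("plate dir",e1,e2,np.degrees(np.arctan2(*(e1-e2)[1::-1]))+90)
print("roller scene", back("scene",S(382,210),.035))
a1=b(193,80,.036);a2=b(187,230,.036);print(a1,a2,np.linalg.norm(a1-a2),(a1+a2)/2)
print("arc back inner",b(140,155,.036), "tails",b(262,56,.035),b(255,262,.035))
# bottle foot ellipse check
for c in((.5081,.2215),):
  pass
E
```

```text
plug [0.5099 0.2204 0.145 ] [0.5102 0.2202 0.145 ] [0.5101 0.2203 0.1449]
pusher [0.3755 0.3247 0.088 ] [0.3761 0.3245 0.0872]
block [0.3743 0.324  0.024 ] [0.0558 0.0565 0.0562 0.0559] -80.9149478462201
[0.5493 0.3439 0.035 ] [0.4925 0.3474 0.035 ] 0.056873415864494486
axis [0.0605 0.9982] 86.53071948140791 seat [0.5216 0.3576]
plate dir [0.5829 0.4255 0.008 ] [0.4686 0.4319 0.008 ] 86.80038174272062
roller scene [0.4935 0.3477 0.035 ]
[0.5549 0.3602 0.036 ] [0.4884 0.3642 0.036 ] 0.0665985822059572 [0.5217 0.3622 0.036 ]
arc back inner [0.5221 0.3843 0.036 ] tails [0.565  0.3294 0.035 ] [0.4736 0.3345 0.035 ]
```

```bash
python3 - <<'E'
from h import *
np.set_printoptions(precision=4,suppress=True)
for n in P:
    K,d,r,t=A(n);print(n,"cam",-cv2.Rodrigues(r)[0].T@t)
for a,b in(((500,290),(510,133)),((475,392),(470,150)),((500,290),(470,150)),((475,392),(510,133)),((420,270),(445,118)),((580,285),(577,133)),((505,320),(445,120)),((485,480),(380,155))):
    X=tri(a,b);print(a,b,X,proj("scene",X)-a,proj("top",X)-b)
for u in((415,290),(410,340),(500,185),(565,230),(455,60),(500,480)): print(u,back("top",u,.01))
print(back("top",(392,150),0.0),back("top",(470,222),0.0),back("top",(380,155),0))
E
```

```text
scene cam [ 0.235  -0.4432  0.7004]
top cam [0.4423 0.3193 0.9765]
(500, 290) (510, 133) [0.6467 0.0187 0.2162] [[-12.2317   2.7886]] [[ 4.8776 -9.5824]]
(475, 392) (470, 150) [0.6584 0.0237 0.0138] [[-4.8817  0.8487]] [[ 1.5733 -3.6623]]
(500, 290) (470, 150) [0.651  0.0565 0.1816] [[-29.8522   4.8595]] [[ 12.5001 -23.168 ]]
(475, 392) (510, 133) [ 0.6496 -0.0194  0.0734] [[13.6313 -3.3312]] [[-4.0639 10.3652]]
(420, 270) (445, 118) [0.6387 0.1254 0.1877] [[16.9395 -4.9979]] [[-5.4755 16.2387]]
(580, 285) (577, 133) [ 0.6476 -0.0672  0.2831] [[-35.834    7.8825]] [[ 15.6564 -23.2133]]
(505, 320) (445, 120) [0.7116 0.0778 0.0905] [[-17.3558   3.1759]] [[  6.7773 -13.7415]]
(485, 480) (380, 155) [ 0.7756  0.1183 -0.4118] [[-21.9779   0.8591]] [[  7.31   -15.2873]]
(415, 290) [0.3975 0.1383 0.01  ]
(410, 340) [0.3077 0.15   0.01  ]
(500, 185) [ 0.586  -0.0274  0.01  ]
(565, 230) [ 0.4998 -0.1478  0.01  ]
(455, 60) [0.8262 0.0446 0.01  ]
(500, 480) [ 0.0447 -0.011   0.01  ]
[0.657  0.1699 0.    ] [0.5194 0.0294 0.    ] [0.648  0.1926 0.    ]
```

```bash
cat >> h.py <<'E'
np.set_printoptions(precision=4,suppress=True)
def pose(head,tilt):
    h,t=np.radians([head,tilt]); f=np.array([np.cos(h),np.sin(h),0]); k=np.array([0,0,1.])
    x=f*np.cos(t)+k*np.sin(t); z=f*np.sin(t)-k*np.cos(t); return R.from_matrix(np.c_[x,np.cross(z,x),z])
def cur():
    s=readout.get_state(); q=s["ee_rot"]; return s["position"],R.from_quat([q[1],q[2],q[3],q[0]])
def delta(p,r=None,frm=None):
    a,b=frm or cur(); sh=b.inv().apply(np.array(p)-a)*1000
    print("shift mm",sh.round(1),"turn units",None if r is None else (np.degrees((b.inv()*r).as_rotvec())/6).round(2))
E
python3 - <<'E'
from h import *
p,r=cur(); A1=[.40,-.25,.30];B=[.46,.08,.26]
delta(A1); delta(B,pose(80,0),(np.array(A1),r)); print(proj("top",[.5,.1,.02]),(pose(80,0).inv()*pose(80,40)).as_rotvec())
for u in((445,133),(510,199),(575,133),(510,66)):print(back("top",u,.216))
E
```

```text
shift mm [ 323.3 -231.2  -69. ] turn units None
shift mm [ 141.8 -303.9   40.5] turn units [ -0.01  -0.01 -10.88]
[[435.1761 232.6469]] [0.     0.6981 0.    ]
[0.6334 0.1242 0.216 ]
[0.5346 0.0327 0.216 ]
[ 0.6318 -0.0735  0.216 ]
[0.735  0.0198 0.216 ]
```

```bash
python3 -m handwheel '[[[40,-29,-8.5],[0,0,0],0],[[40,-29,-8.5],[0,0,0],0.5],[[40,-29,-8.5],[0,0,0],0.5],[[40,-29,-8.5],[0,0,0],0.53],[[40,-29,-8.5],[0,0,0],0.53],[[40,-29,-8.5],[0,0,0],0.53],[[40,-29,-8.5],[0,0,0],0.53],[[40,-29,-8.5],[0,0,0],0.53],[[18,-38,5],[0,0,0],0.53],[[18,-38,5],[0,0,0],0.53],[[18,-38,5],[0,0,0],0.53],[[18,-38,5],[0,0,0],0.53],[[18,-38,5],[0,0,0],0.53],[[18,-38,5],[0,0,0],0.53],[[18,-38,5],[0,0,0],0.53],[[18,-38,5],[0,0,0],0.53]]' 40
python3 - <<'E'
from h import *
s=readout.get_state();print(s["qpos"])
delta([.48,.13,.20],pose(70,0))
delta([.48,.13,.20],pose(70,35))
E
```

```text
clock: 2.1
position: [0.4585, 0.0815, 0.2588]
ee_rot: [0.0, 0.992, 0.128, -0.0]
contact_force: [0.5, -0.5, -0.3]
width: 0.02
gripper_force: 0.0
[ 0.0264  0.094   1.6707 -0.0002  1.3774  1.3404]
shift mm [ 33.1 -41.5  58.8] turn units [-0.    0.   -9.21]
shift mm [ 33.1 -41.5  58.8] turn units [ 2.81  5.37 -8.92]
```

```bash
python3 -m handwheel '[[[0,0,0],[0,0,-1],0.53],[[0,0,0],[0,0,-1],0.53],[[0,0,0],[0,0,-1],0.53],[[0,0,0],[0,0,-1],0.53],[[0,0,0],[0,0,-1],0.53],[[0,0,0],[0,0,-1],0.53],[[0,0,0],[0,0,-1],0.53],[[0,0,0],[0,0,-1],0.53],[[0,0,0],[0,0,-1],0.53],[[0,0,0],[0,0,-0.2],0.53],[[0,0,0],[0,1,0],0.53],[[0,0,0],[0,1,0],0.53],[[0,0,0],[0,1,0],0.53],[[0,0,0],[0,1,0],0.53],[[0,0,0],[0,1,0],0.53],[[0,0,0],[0,0.83,0],0.53],[[0,0,0],[0,0,0],0.53]]'
python3 - <<'E'
from h import *
s=readout.get_state();print(s["qpos"])
C=np.array([.510,.2203]); f=np.array([np.cos(np.radians(70)),np.sin(np.radians(70))])
# contact: upper-forward corner 11cos35=9 ahead of TCP; fork depth 26.2
p=C-f*(.0262+.009+.025); print(p)
delta([*p,.10],pose(70,35)); delta([*p,.018],pose(70,35))
crop("scene",130,60,400,300,2,"pics/s2.png")
E
```

```text
clock: 4.22
position: [0.4582, 0.079, 0.2583]
ee_rot: [-0.173, 0.783, 0.545, 0.245]
contact_force: [0.5, -0.3, -0.4]
width: 0.0198
gripper_force: 0.0
[-0.4667  0.0435  1.898   0.625   1.3339 -0.3042]
[0.4894 0.1637]
shift mm [-16.6   0.4 181.4] turn units [ 0.    0.01 -0.06]
shift mm [-63.6   0.7 248.7] turn units [ 0.    0.01 -0.06]
```

View pics/s2.png

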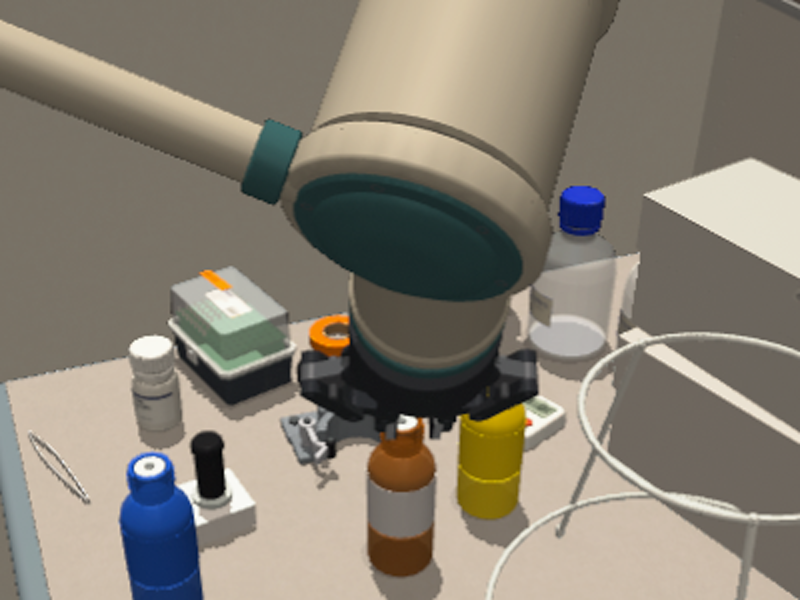

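```bash
python3 -m handwheel '[[[-2,0,22],[0,0,0],0.53],[[-2,0,22],[0,0,0],0.53],[[-2,0,22],[0,0,0],0.53],[[-2,0,23],[0,0,0],0.53],[[-2,0,23],[0,0,0],0.53],[[-2,0,23],[0,0,0],0.53],[[-2,0,23],[0,0,0],0.53],[[-2.5,0,23],[0,0,0],0.53],[[-9,0,13],[0,0,0],0.53],[[-9,0,13],[0,0,0],0.53],[[-9,0,13],[0,0,0],0.53],[[-9,0,13],[0,0,0],0.53],[[0,0,0],[0,0,0],0.53]]'
python3 - <<'E'
from h import *
print(readout.get_state()["qpos"])
C=np.array([.510,.2203]); f=np.array([np.cos(np.radians(70)),np.sin(np.radians(70))])
p=C-f*(.0262+.009+.025)
delta([*p,.018],pose(70,35))
crop("scene",160,100,260,195,3,"pics/s3.png")
E
```

```text
clock: 5.9
position: [0.4897, 0.166, 0.0378]
ee_rot: [-0.173, 0.782, 0.547, 0.246]
contact_force: [0.7, -0.2, 0.5]
width: 0.0198
gripper_force: 0.0
[-0.2383  0.3794  2.1809  0.9607  0.768  -0.6645]
shift mm [-13.2   0.5  15. ] turn units [-0.01  0.01 -0.01]
```

View pics/s3.png

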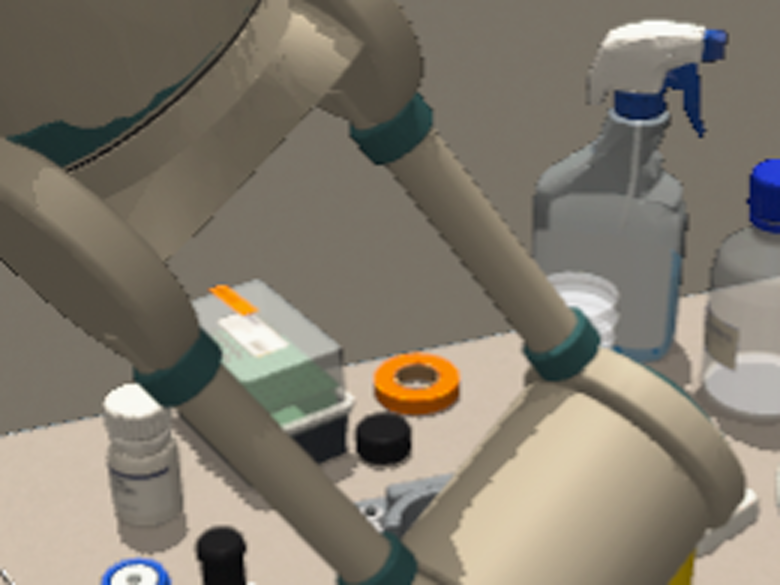

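```bash
python3 -m handwheel '[[[-6.6,0,7.5],[0,0,0],0.53],[[-6.6,0,7.5],[0,0,0],0.53],[[4.1,0,2.9],[0,0,0],0.53],[[4.1,0,2.9],[0,0,0],0.53],[[4.1,0,2.9],[0,0,0],0.53],[[0,0,0],[0,0,0],0.53]]'
python3 - <<'E'
from h import *
p,r=cur();h=np.arctan2(*r.as_matrix()[1::-1,0]);print(np.degrees(h),readout.get_state()["position"])
C=np.array([.510,.2203]);S=np.array([.5217,.3576]);d=.0352
f=lambda a:np.array([np.cos(np.radians(a)),np.sin(np.radians(a))])
# segment ends: contact, then bottle travel s
prev=(p,r)
for s,a,n in((0,70,2),(.05,76,8),(.10,82,8),(.115,85,3)):
    c=C+(S-C)*s/.1378; q=np.r_[c-d*f(a),.018]; b=pose(a,35)
    mid=R.from_matrix(prev[1].as_matrix()); sh0=prev[1].inv().apply(q-prev[0])*1000/n; sh1=b.inv().apply(q-prev[0])*1000/n
    print(s,a,n,"shift/row start",sh0.round(2),"end",sh1.round(2),"turn/row",(np.degrees((prev[1].inv()*b).as_rotvec())/6/n).round(3)); prev=(q,b)
E
```

```text
clock: 6.7
position: [0.4944, 0.1777, 0.0186]
ee_rot: [-0.172, 0.781, 0.547, 0.247]
contact_force: [-0.4, 0.6, 0.3]
width: 0.0198
gripper_force: 0.0
69.99570890100665 [0.4944 0.1777 0.0186]
0 70 2 shift/row start [3.99 0.04 3.18] end [3.99 0.04 3.19] turn/row [ 0.005  0.001 -0.   ]
0.05 76 8 shift/row start [ 4.96 -1.17  3.47] end [ 5.04 -0.53  3.53] turn/row [ 0.072 -0.    -0.102]
0.1 82 8 shift/row start [ 5.07 -0.53  3.55] end [5.09 0.12 3.57] turn/row [ 0.072  0.    -0.102]
0.115 85 3 shift/row start [4.1  0.34 2.87] end [4.08 0.6  2.86] turn/row [ 0.096  0.    -0.137]
```

```bash
python3 -m handwheel '[[[4,0,3.2],[0,0,0],0.53],[[4,0,3.2],[0,0,0],0.53],[[5,-1.1,3.5],[0.072,0,-0.102],0.53],[[5,-1.05,3.5],[0.072,0,-0.102],0.53],[[5,-1,3.5],[0.072,0,-0.102],0.53],[[5,-0.9,3.5],[0.072,0,-0.102],0.53],[[5,-0.8,3.5],[0.072,0,-0.102],0.53],[[5,-0.7,3.5],[0.072,0,-0.102],0.53],[[5,-0.6,3.5],[0.072,0,-0.102],0.53],[[5,-0.5,3.5],[0.072,0,-0.102],0.53],[[0,0,0],[0,0,0],0.53]]'
python3 - <<'E'
from h import *
im=vision.get_image("top");crop("top",232,165,200,150,4,"pics/t2.png",im)
C=np.array([.510,.2203]);S=np.array([.5217,.3576]);c=C+(S-C)*.05/.1378
print("expect mouth px in crop",(proj("top",[*c,.146])[0]-[232,165])*4, cur()[0], readout.get_state()["contact_force"])
E
```

```text
clock: 8.07
position: [0.5059, 0.2362, 0.0177]
ee_rot: [-0.185, 0.752, 0.587, 0.237]
contact_force: [-0.2, -1.3, 0.4]
width: 0.0201
gripper_force: 0.2
expect mouth px in crop [451.2659 223.2786] [0.5058 0.2361 0.0177] [ 0.8595 -0.2146 -0.2477]
```

View pics/t2.png

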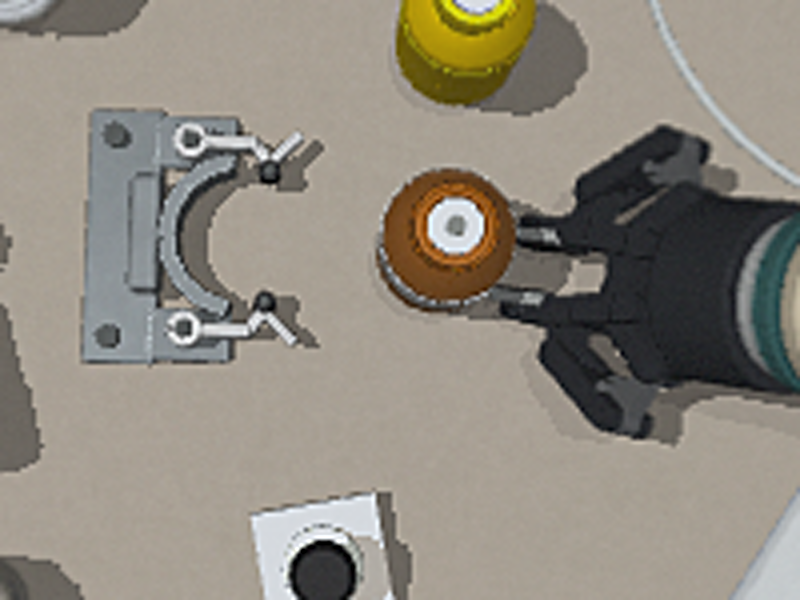

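```bash
python3 -m handwheel '[[[5,-0.5,3.5],[0.072,0,-0.102],0.53],[[5,-0.4,3.5],[0.072,0,-0.102],0.53],[[5,-0.4,3.5],[0.072,0,-0.102],0.53],[[5,-0.3,3.5],[0.072,0,-0.102],0.53],[[5,-0.2,3.5],[0.072,0,-0.102],0.53],[[5,-0.1,3.5],[0.072,0,-0.102],0.53],[[5,0,3.5],[0.072,0,-0.102],0.53],[[5,0.1,3.5],[0.072,0,-0.102],0.53],[[0,0,0],[0,0,0],0.53]]'
python3 - <<'E'
from h import *
im=vision.get_image("top");cv2.imwrite("pics/t3.png",im)
g=im.astype(int); m=((g.min(2)>150)&(g.max(2)-g.min(2)<25)).astype(np.uint8); 
C=np.array([.510,.2203]);S=np.array([.5217,.3576]);c=C+(S-C)*.10/.1378
e=proj("top",[*c,.145])[0]; m2=np.zeros_like(m);x,y=e.astype(int);m2[y-12:y+13,x-14:x+15]=m[y-12:y+13,x-14:x+15]
ys,xs=np.nonzero(m2);print("exp",e,c,"found",xs.mean(),ys.mean(),len(xs),back("top",(xs.mean(),ys.mean()),.145))
p,r=cur();print(p,np.degrees(np.arctan2(*r.as_matrix()[1::-1,0])))
f=lambda a:np.array([np.cos(np.radians(a)),np.sin(np.radians(a))])
print("bottle by fork",p[:2]+.0352*f(82))
for s in(.115,.138,.142):
  c=C+(S-C)*s/.1378; delta(np.r_[c-.0352*f(85),.018],pose(85,35))
E
```

```text
clock: 9.25
position: [0.5139, 0.2844, 0.0177]
ee_rot: [-0.198, 0.72, 0.625, 0.227]
contact_force: [-0.3, -0.3, -0.3]
width: 0.02
gripper_force: 0.2
exp [312.8648 218.9205] [0.5185 0.3199] found 313.7588652482269 217.74468085106383 141 [0.5203 0.3185 0.145 ]
[0.5137 0.2843 0.0177] 81.8762122117807
bottle by fork [0.5186 0.3192]
shift mm [13.1  0.8  8.8] turn units [ 0.28 -0.   -0.43]
shift mm [31.9 -0.5 22. ] turn units [ 0.28 -0.   -0.43]
shift mm [35.2 -0.7 24.3] turn units [ 0.28 -0.   -0.43]
```

```bash
python3 -m handwheel '[[[4.3,0.2,3],[0.09,0,-0.14],0.53],[[4.3,0.2,3],[0.09,0,-0.14],0.53],[[4.3,0.2,3],[0.09,0,-0.14],0.53],[[3.3,0,2.3],[0,0,0],0.53],[[3.3,0,2.3],[0,0,0],0.53],[[3.3,0,2.3],[0,0,0],0.53],[[0,0,0],[0,0,0],0.53]]'
cat > look.py <<'E'
from h import *
import sys
n=sys.argv[1]
im=vision.get_image("top");cv2.imwrite(f"pics/{n}.png",im)
g=im.astype(int); m=((g.min(2)>150)&(g.max(2)-g.min(2)<25)).astype(np.uint8)
k,l,st,ce=cv2.connectedComponentsWithStats(m[200:236,270:330])
for i in range(1,k):
    if st[i,4]>60: u=ce[i]+[270,200]; print(u,st[i,2:],back("top",u,.145))
p,r=cur(); F=[]
for i in range(8): F.append(readout.get_state()["contact_force"])
print("tcp",p,"F",np.mean(F,0),"bottle by fork",p[:2]+.0352*np.array([np.cos(np.radians(85)),np.sin(np.radians(85))]))
E
python3 look.py t4
```

```text
clock: 10.18
position: [0.5178, 0.3113, 0.0176]
ee_rot: [-0.202, 0.703, 0.644, 0.222]
contact_force: [0.5, -3.6, -0.4]
width: 0.0201
gripper_force: 1.7
[318.5854 205.6829] [ 22  13 123] [0.5391 0.3105 0.145 ]
[296.9322 217.4661] [ 14  14 118] [0.5214 0.3448 0.145 ]
tcp [0.5178 0.3113 0.0176] F [-0.7083 -3.885  -0.0458] bottle by fork [0.5209 0.3463]
```

```bash
python3 -m handwheel '[[[1.7,0,1.2],[0,0,0],0.53],[[1.7,0,1.2],[0,0,0],0.53],[[1.7,0,1.2],[0,0,0],0.53],[[1.7,0,1.2],[0,0,0],0.53],[[1.7,0,1.2],[0,0,0],0.53],[[0,0,0],[0,0,0],0.53]]'; python3 look.py t5
```

```text
clock: 10.98
position: [0.5185, 0.3219, 0.0177]
ee_rot: [-0.203, 0.704, 0.644, 0.222]
contact_force: [-0.8, 0.1, 0.1]
width: 0.0198
gripper_force: 0.5
[313.4028 207.0417] [15 13 72] [0.5371 0.3187 0.145 ]
[290.     217.4068] [ 14  14 118] [0.5217 0.3557 0.145 ]
tcp [0.5184 0.3218 0.0177] F [ 1.0271 -0.1755 -0.1759] bottle by fork [0.5215 0.3569]
```

```bash
python3 -m handwheel '[[[0.8,0,0.6],[0,0,0],0.53],[[0.8,0,0.6],[0,0,0],0.53],[[0.4,0,0.3],[0,0,0],0.53],[[0,0,0],[0,0,0],0.53]]'; python3 look.py t6
```

```text
clock: 11.52
position: [0.5186, 0.3242, 0.0176]
ee_rot: [-0.203, 0.704, 0.644, 0.222]
contact_force: [-0.5, -2.2, 0.4]
width: 0.0201
gripper_force: 0.7
[314.5287 205.931 ] [14 12 87] [0.5389 0.3169 0.145 ]
[288.4274 217.4786] [ 14  14 117] [0.5217 0.3581 0.145 ]
tcp [0.5186 0.3242 0.0176] F [-0.4404 -0.9849  0.7047] bottle by fork [0.5216 0.3592]
```

```bash
python3 -m handwheel '[[[0.8,0,0.6],[0,0,0],0.53],[[0.4,0,0.3],[0,0,0],0.53],[[0,0,0],[0,0,0],0.53]]'; python3 look.py t7;  python3 -m handwheel '[[[0.8,0,0.6],[0,0,0],0.53],[[0,0,0],[0,0,0],0.53]]'; python3 look.py t8
```

```text
clock: 11.95
position: [0.5187, 0.3251, 0.0175]
ee_rot: [-0.202, 0.704, 0.644, 0.222]
contact_force: [-1.2, -4.4, 3.3]
width: 0.0199
gripper_force: 2.5
[314.0667 206.0267] [13 12 75] [0.5387 0.3176 0.145 ]
[288.2414 217.4741] [ 14  14 116] [0.5217 0.3584 0.145 ]
tcp [0.5187 0.3251 0.0174] F [-2.2194 -5.4414  3.797 ] bottle by fork [0.5217 0.3602]
clock: 12.25
position: [0.5188, 0.3253, 0.0174]
ee_rot: [-0.202, 0.704, 0.644, 0.222]
contact_force: [-2.6, -9.1, 6.0]
width: 0.0197
gripper_force: 4.8
[314.0759 205.7342] [13 12 79] [0.5392 0.3176 0.145 ]
[288.1557 217.4262] [ 14  14 122] [0.5218 0.3585 0.145 ]
tcp [0.5188 0.3254 0.0174] F [-1.3861 -9.9681  5.8   ] bottle by fork [0.5218 0.3604]
```

```bash
python3 -m handwheel '[[[-3,0,-2],[0,0,0],0.53],[[-9,0,-6.3],[0,0,0],0.53],[[-9,0,-6.3],[0,0,0],0.53],[[-9,0,-6.3],[0,0,0],0.53],[[-9,0,-6.3],[0,0,0],0.53],[[-9,0,-6.3],[0,0,0],0.53],[[20,0,-28],[0,0,0],0.2],[[20,0,-28],[0,0,0],0],[[20,0,-28],[0,0,0],-0.18],[[20,0,-28],[0,0,0],-0.18],[[20,0,-28],[0,0,0],-0.18],[[20,0,-28],[0,0,0],-0.18],[[20,0,-28],[0,0,0],-0.18],[[0,0,0],[0,-1,0],-0.18],[[0,0,0],[0,-1,0],-0.18],[[0,0,0],[0,-1,0],-0.18],[[0,0,0],[0,-1,0],-0.18],[[0,0,0],[0,-1,0],-0.18],[[0,0,0],[0,-0.83,0],-0.18],[[0,0,0],[0,0,0],-0.18]]'
python3 - <<'E'
from h import *
print(readout.get_state()["qpos"])
delta([.3755,.3245,.20],pose(55,0))
E
python3 look.py t9
```

```text
clock: 14.8
position: [0.5134, 0.2715, 0.2578]
ee_rot: [0.0, 0.737, 0.676, 0.0]
contact_force: [-0.1, -0.5, -0.8]
width: 0.0502
gripper_force: 0.0
[0.3667 0.2714 1.4458 0.     1.4242 0.4534]
shift mm [  40.8 -142.    57.8] turn units [ 0.   -0.    5.01]
[288.4909 217.4909] [ 14  14 110] [0.5216 0.358  0.145 ]
tcp [0.5133 0.2708 0.2578] F [ 0.0008 -0.3344  0.0024] bottle by fork [0.5164 0.3059]
```

```bash
python3 -m handwheel '[[[0,0,0],[0,0,1],-0.18],[[0,0,0],[0,0,1],-0.18],[[0,0,0],[0,0,1],-0.18],[[0,0,0],[0,0,1],-0.18],[[0,0,0],[0,0,1],-0.18],[[-9,-36,10],[0,0,0],-0.18],[[-9,-36,10],[0,0,0],-0.18],[[-9,-36,10],[0,0,0],-0.18],[[-9,-36,10],[0,0,0],-0.18],[[0,0,0],[0,0,0],-0.18],[[0,0,0],[0,0,0],-0.18]]'
python3 - <<'E'
from h import *
delta([.3755,.3245,.12],pose(55,0));delta([.3755,.3245,.034],pose(55,0))
E
```

```text
clock: 16.23
position: [0.376, 0.3233, 0.2185]
ee_rot: [0.0, 0.888, 0.461, 0.001]
contact_force: [1.5, 0.0, 0.6]
width: 0.0505
gripper_force: 0.0
shift mm [ 0.5 -1.3 98.5] turn units [ 0.02 -0.02 -0.03]
shift mm [  0.3  -1.5 184.5] turn units [ 0.02 -0.02 -0.03]
```

```bash
python3 -m handwheel '[[[0,-1,20],[0,0,0],-0.18],[[0,0,22],[0,0,0],-0.18],[[0,0,22],[0,0,0],-0.18],[[0,0,22],[0,0,0],-0.18],[[0,0,20],[0,0,0],-0.18],[[0,0,0],[0,0,0],-0.18]]'
python3 - <<'E'
from h import *
delta([.3752,.3245,.034],pose(55,0))
im=vision.get_image("scene");crop("scene",150,230,200,150,4,"pics/s4.png",im)
E
```

```text
clock: 16.98
position: [0.375, 0.3234, 0.111]
ee_rot: [0.001, 0.888, 0.46, -0.001]
contact_force: [-1.1, 0.5, 0.4]
width: 0.0503
gripper_force: 0.0
shift mm [ 1.2 -0.5 77. ] turn units [ 0.    0.02 -0.03]
```

View pics/s4.png

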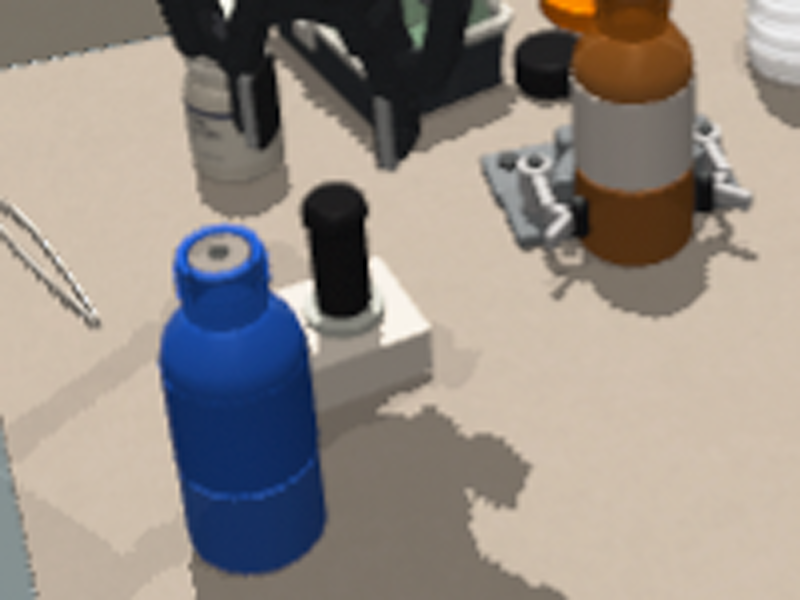

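```bash
python3 - <<'E'
from h import *
p,r=cur();M=r.as_matrix()
q=lambda X:(proj("scene",X)[0]-[150,230])*4+1.5
for s in(-1,1):
  for w in (-.011,0,.011):
    for o in (.025,.0395): print(s,w,o,q(p+s*o*M[:,1]+w*M[:,0]-0.006*M[:,2]))
print("tcp",q(p),"pusher top",q([.3755,.3245,.088]),q([.3755,.3245,.030]))
E
```

```text
-1 -0.011 0.025 [260.7274 149.7132]
-1 -0.011 0.0395 [227.987  144.5571]
-1 0 0.025 [270.9269 134.1476]
-1 0 0.0395 [238.4542 129.0826]
-1 0.011 0.025 [280.9414 118.8615]
-1 0.011 0.0395 [248.7319 113.8853]
1 -0.011 0.025 [375.0665 167.7387]
1 -0.011 0.0395 [408.656  173.0397]
1 0 0.025 [384.3208 151.8508]
1 0 0.0395 [417.6297 157.0559]
1 0.011 0.025 [393.4064 136.2508]
1 0.011 0.0395 [426.4393 141.3626]
tcp [328.607  154.4387] pusher top [332.9601 198.9178] [344.2166 302.9342]
```

```bash
python3 -m handwheel '[[[0.5,0,12],[0,0,0],-0.18],[[0.5,-0.5,13],[0,0,0],-0.18],[[0,0,13],[0,0,0],-0.18],[[0,0,13],[0,0,0],-0.18],[[0,0,13],[0,0,0],-0.18],[[0,0,12],[0,0,0],-0.18],[[0,0,0],[0,0,0],-0.18],[[0,0,0],[0,0,0],-0.18]]'
python3 - <<'E'
from h import *
delta([.3752,.3245,.034],pose(55,0))
E
```

```text
clock: 18.02
position: [0.375, 0.3258, 0.0362]
ee_rot: [0.0, 0.887, 0.461, 0.001]
contact_force: [0.1, -0.1, 0.2]
width: 0.0502
gripper_force: 0.0
shift mm [-1.   0.9  2.2] turn units [ 0.01 -0.01 -0.02]
```

```bash
python3 -m handwheel '[[[-0.5,0.5,2],[0,0,0],-0.18],[[0,0,0],[0,0,0],0.3],[[0,0,0],[0,0,0],0.6],[[0,0,0],[0,0,0],1],[[0,0,0],[0,0,0],1],[[0,0,0],[0,0,0],1],[[0,0,0],[0,0,0],1]]' 60
```

```text
clock: 18.9
position: [0.3751, 0.3249, 0.0344]
ee_rot: [0.0, 0.887, 0.461, 0.001]
contact_force: [-0.2, -2.0, 5.5]
width: 0.024
gripper_force: 58.7
```

```bash
python3 -m handwheel '[[[0,0,-5],[0,0,0],1],[[0,0,-10],[0,0,0],1],[[0,0,-20],[0,0,0],1],[[0,0,-25],[0,0,0],1],[[0,0,-25],[0,0,0],1],[[0,0,-25],[0,0,0],1],[[0,0,-25],[0,0,0],1],[[0,0,-25],[0,0,0],1],[[0,0,-20],[0,0,0],1],[[0,0,0],[0,0,0],1],[[0,0,0],[0,0,0],1]]'
python3 - <<'E'
from h import *
delta([.5217,.3582,.215],pose(55,0))
for n in("scene","top"):cv2.imwrite(f"pics/{n}_h.png",vision.get_image(n))
p,r=cur();print("top head px",proj("scene",p),proj("scene",p-[0,0,.026]),proj("scene",p+[0,0,.054]))
crop("scene",200,120,150,150,4,"pics/s5.png",cv2.imread("pics/scene_h.png"))
E
```

```text
clock: 20.27
position: [0.3741, 0.3246, 0.2134]
ee_rot: [0.0, 0.887, 0.461, -0.0]
contact_force: [-0.9, 0.2, -1.3]
width: 0.0237
gripper_force: 58.7
shift mm [112.4 101.4  -1.6] turn units [ 0.    0.01 -0.02]
top head px [[225.0979 217.0057]] [[226.6289 230.8247]] [[221.7343 186.772 ]]
```

View pics/s5.png

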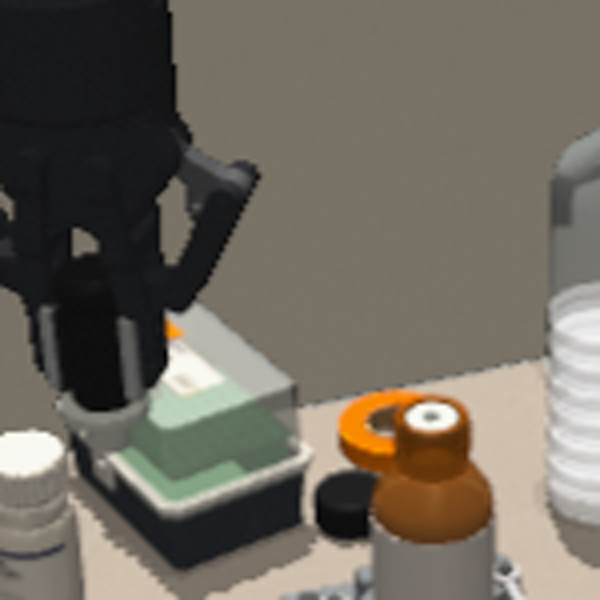

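```bash
python3 -m handwheel '[[[19,17,0],[0,0,0],1],[[19,17,0],[0,0,0],1],[[19,17,0],[0,0,0],1],[[19,17,0],[0,0,0],1],[[19,17,0],[0,0,0],1],[[17.4,16.4,0],[0,0,0],1],[[0,0,0],[0,0,0],1],[[0,0,0],[0,0,0],1]]'
python3 - <<'E'
from h import *
delta([.5217,.3582,.175],pose(55,0))
im=vision.get_image("scene");p,r=cur();print("nose px exp",proj("scene",p-[0,0,.026]),"plug px",proj("scene",[.5217,.3582,.145]))
crop("scene",260,170,100,100,6,"pics/s6.png",im)
E
```

```text
clock: 21.38
position: [0.5211, 0.3582, 0.2132]
ee_rot: [0.0, 0.887, 0.461, -0.001]
contact_force: [-0.5, 0.4, -0.9]
width: 0.0241
gripper_force: 58.8
shift mm [ 0.4  0.5 38.2] turn units [-0.01  0.02 -0.02]
nose px exp [[306.2433 203.0215]] plug px [[306.8896 223.8744]]
```

View pics/s6.png

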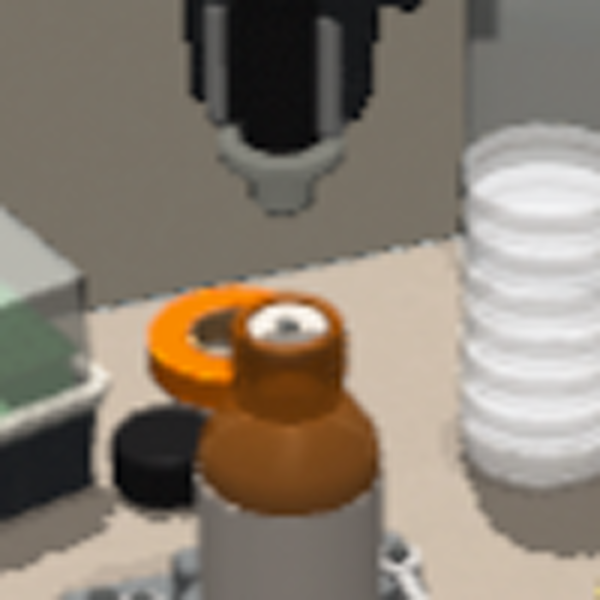

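```bash
python3 -m handwheel '[[[0.5,1,8],[0,0,0],1],[[0,0,10],[0,0,0],1],[[0,0,10],[0,0,0],1],[[0,0,6],[0,0,0],1],[[0,0,2],[0,0,0],1],[[0,0,1],[0,0,0],1],[[0,0,0],[0,0,0],1]]'
```

```text
clock: 22.3
position: [0.5236, 0.3585, 0.1775]
ee_rot: [0.0, 0.887, 0.461, 0.001]
contact_force: [-0.5, -0.1, -0.5]
width: 0.0241
gripper_force: 58.8
```

```bash
python3 -m handwheel '[[[0,0,1],[0,0,0],1],[[0,0,1],[0,0,0],1],[[0,0,1],[0,0,0],1],[[0,0,1],[0,0,0],1],[[0,0,1],[0,0,0],1],[[0,0,0],[0,0,0],1]]'
```

```text
clock: 23.05
position: [0.5234, 0.3584, 0.1721]
ee_rot: [0.0, 0.887, 0.461, 0.0]
contact_force: [1.2, -0.1, -2.3]
width: 0.024
gripper_force: 58.8
```

```bash
python3 -m handwheel '[[[-0.5,-0.8,0],[0,0,0],1],[[0,0,1],[0,0,0],1],[[0,0,1],[0,0,0],1],[[0,0,0],[0,0,0],1]]'; python3 -m handwheel '[[[0,0,1],[0,0,0],1],[[0,0,1],[0,0,0],1],[[0,0,0],[0,0,0],1]]'
```

```text
clock: 23.55
position: [0.5226, 0.3585, 0.1709]
ee_rot: [0.0, 0.887, 0.461, 0.001]
contact_force: [-1.3, -0.1, 3.8]
width: 0.0241
gripper_force: 59.0
clock: 23.92
position: [0.5226, 0.3585, 0.1695]
ee_rot: [0.0, 0.887, 0.461, 0.001]
contact_force: [-1.6, -0.6, 6.3]
width: 0.0241
gripper_force: 59.3
```

```bash
python3 -m handwheel '[[[0,0,1],[0,0,0],1],[[0,0,1],[0,0,0],1],[[0,0,1],[0,0,0],1],[[0,0,0],[0,0,0],1]]'; python3 -m handwheel '[[[0,0,1],[0,0,0],1],[[0,0,1],[0,0,0],1],[[0,0,0],[0,0,0],1]]';  python3 -m handwheel '[[[0,0,1],[0,0,0],1],[[0,0,0],[0,0,0],1]]'
```

```text
clock: 24.42
position: [0.5226, 0.3585, 0.1665]
ee_rot: [0.0, 0.887, 0.461, 0.001]
contact_force: [-2.0, -1.5, 6.4]
width: 0.0239
gripper_force: 59.4
clock: 24.8
position: [0.5227, 0.3586, 0.1646]
ee_rot: [0.0, 0.887, 0.461, 0.001]
contact_force: [-1.7, -0.7, 7.1]
width: 0.0241
gripper_force: 59.3
clock: 25.05
position: [0.5228, 0.3586, 0.1644]
ee_rot: [0.0, 0.887, 0.461, 0.002]
contact_force: [-2.7, -0.6, 8.6]
width: 0.0239
gripper_force: 59.6
```

```bash
python3 -m handwheel '[[[0,0,1],[0,0,0],1],[[0,0,1],[0,0,0],1],[[0,0,0],[0,0,0],1]]'; python3 -m handwheel '[[[0,0,1],[0,0,0],1],[[0,0,0],[0,0,0],1]]'
```

```text
clock: 25.42
position: [0.5229, 0.3587, 0.1643]
ee_rot: [0.0, 0.887, 0.461, 0.002]
contact_force: [-4.0, -2.7, 17.5]
width: 0.0244
gripper_force: 60.1
clock: 25.68
position: [0.523, 0.3587, 0.1643]
ee_rot: [0.0, 0.887, 0.461, 0.003]
contact_force: [-5.0, -3.0, 20.4]
width: 0.0238
gripper_force: 60.4
```

```bash
python3 -m handwheel '[[[0,0,-4],[0,0,0],1],[[0,0,-4],[0,0,0],1],[[0,0,-6],[0,0,0],1],[[0,0,-10],[0,0,0],1],[[0,0,-15],[0,0,0],1],[[0,0,-16],[0,0,0],1],[[0,0,0],[0,0,0],1],[[0,0,0],[0,0,0],1]]'
python3 look.py t10; python3 - <<'E'
from h import *
delta([.3751,.3248,.21],pose(55,0))
E
```

```text
clock: 26.68
position: [0.5223, 0.3584, 0.2142]
ee_rot: [0.0, 0.887, 0.461, 0.0]
contact_force: [0.6, 0.8, -1.3]
width: 0.0242
gripper_force: 58.8
tcp [0.5221 0.3582 0.2138] F [-0.5371 -0.0784 -1.2577] bottle by fork [0.5252 0.3933]
shift mm [-111.9 -101.     3.8] turn units [ 0.01  0.   -0.02]
```

```bash
python3 -m handwheel '[[[-19,-17,0],[0,0,0],1],[[-19,-17,0],[0,0,0],1],[[-19,-17,0],[0,0,0],1],[[-19,-17,0],[0,0,0],1],[[-19,-17,0],[0,0,0],1],[[-17,-16,0],[0,0,0],1],[[0,0,0],[0,0,0],1],[[0,0,0],[0,0,0],1]]'
python3 look.py t11; python3 - <<'E'
from h import *
delta([.3751,.3248,.10],pose(55,0))
crop("scene",215,170,150,112,4,"pics/s7.png")
E
```

```text
clock: 27.72
position: [0.3763, 0.3252, 0.2141]
ee_rot: [0.0, 0.887, 0.461, 0.001]
contact_force: [-0.2, 0.3, -1.2]
width: 0.0241
gripper_force: 58.9
[288.434  217.4245] [ 14  14 106] [0.5218 0.3581 0.145 ]
tcp [0.3764 0.3252 0.214 ] F [ 0.2024  0.1871 -0.5405] bottle by fork [0.3795 0.3603]
shift mm [ -1.2  -1.1 114. ] turn units [ 0.02 -0.01 -0.02]
```

View pics/s7.png

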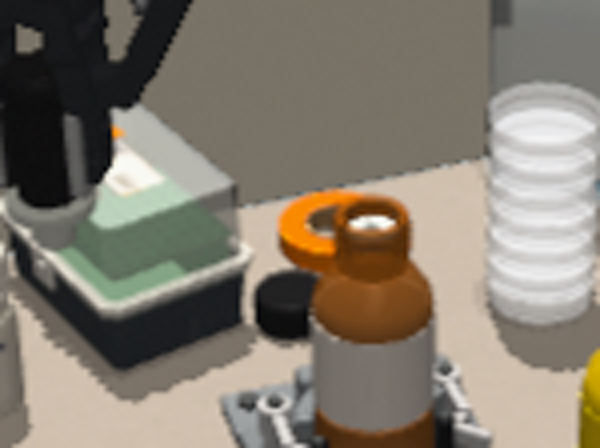

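```bash
python3 -m handwheel '[[[-0.5,-0.5,18],[0,0,0],1],[[-0.5,-0.5,20],[0,0,0],1],[[0,0,22],[0,0,0],1],[[0,0,22],[0,0,0],1],[[0,0,22],[0,0,0],1],[[0,0,22],[0,0,0],1],[[0,0,22],[0,0,0],1],[[0,0,4],[0,0,0],1],[[0,0,0],[0,0,0],1],[[0,0,0],[0,0,0],1]]'
python3 - <<'E'
from h import *
delta([.3751,.3248,.034],pose(55,0))
E
```

```text
clock: 29.08
position: [0.3751, 0.3251, 0.0629]
ee_rot: [0.0, 0.887, 0.461, 0.001]
contact_force: [0.3, 0.0, -1.0]
width: 0.024
gripper_force: 58.9
shift mm [-0.3  0.1 28.9] turn units [ 0.02 -0.02 -0.02]
```

```bash
python3 -m handwheel '[[[0,0,5],[0,0,0],1],[[0,0,5],[0,0,0],1],[[0,0,4],[0,0,0],1],[[0,0,3],[0,0,0],1],[[0,0,0],[0,0,0],1]]';python3 -m handwheel '[[[0,0,4],[0,0,0],1],[[0,0,3],[0,0,0],1],[[0,0,2],[0,0,0],1],[[0,0,1],[0,0,0],1],[[0,0,0],[0,0,0],1]]'
```

```text
clock: 29.7
position: [0.374, 0.3245, 0.0448]
ee_rot: [0.0, 0.887, 0.461, 0.0]
contact_force: [-0.1, -0.2, -1.5]
width: 0.0239
gripper_force: 58.9
clock: 30.32
position: [0.3742, 0.3246, 0.035]
ee_rot: [0.0, 0.887, 0.461, 0.0]
contact_force: [-0.3, 0.1, -0.7]
width: 0.024
gripper_force: 58.9
```

```bash
python3 -m handwheel '[[[0,0,0.6],[0,0,0],1],[[0,0,0.6],[0,0,0],1],[[0,0,0],[0,0,0],1]]'
```

```text
clock: 30.7
position: [0.3743, 0.3247, 0.0344]
ee_rot: [0.0, 0.887, 0.461, 0.001]
contact_force: [-1.8, -1.1, 4.6]
width: 0.0235
gripper_force: 59.3
```

```bash
python3 -m handwheel '[[[0,0,0],[0,0,0],0.3],[[0,0,0],[0,0,0],0],[[0,0,0],[0,0,0],-0.18],[[0,0,0],[0,0,0],-0.18],[[0,0,0],[0,0,0],-0.18],[[0,0,-6],[0,0,0],-0.18],[[0,0,-12],[0,0,0],-0.18],[[0,0,-16],[0,0,0],-0.18],[[0,0,-20],[0,0,0],-0.18],[[0,0,-22],[0,0,0],-0.18],[[0,0,-25],[0,0,0],-0.18],[[0,0,-25],[0,0,0],-0.18],[[0,0,-25],[0,0,0],-0.18],[[0,0,-25],[0,0,0],-0.18],[[0,0,0],[0,0,0],-0.18]]'
python3 - <<'E'
from h import *
a=cv2.imread("pics/scene0.png");b=vision.get_image("scene")
# pusher check: dark pixels centroid in its original region; and change vs start for the other things
for n,(x,y,w,h) in dict(pusher=(222,274,26,48),small=(194,226,28,52),dish=(334,190,34,60),cap=(276,236,24,20),yellow=(358,238,36,82)).items():
    d=np.abs(a[y:y+h,x:x+w].astype(int)-b[y:y+h,x:x+w]).max(2); print(n,"changed frac",(d>40).mean().round(3))
for im in(a,b):
    m=im[274:312,222:250].max(2)<60; ys,xs=np.nonzero(m); print("pusher dark",len(xs),xs.mean()+222,ys.mean()+274,ys.min()+274)
E
python3 look.py t12
```

```text
clock: 32.58
position: [0.3752, 0.3255, 0.2126]
ee_rot: [0.0, 0.887, 0.461, 0.003]
contact_force: [-1.1, 0.2, -0.7]
width: 0.0501
gripper_force: 0.0
pusher changed frac 0.047
small changed frac 0.0
dish changed frac 0.0
cap changed frac 0.246
yellow changed frac 0.0
pusher dark 428 234.19859813084113 291.85981308411215 276
pusher dark 429 233.94871794871796 292.2144522144522 276
[288.4717 217.5566] [ 14  14 106] [0.5215 0.358  0.145 ]
tcp [0.3737 0.3245 0.2099] F [ 0.3157 -0.5409 -0.1692] bottle by fork [0.3768 0.3595]
```

```bash
python3 -c "from rig import manip; print(manip.sign_off())"
```

```text
the job is handed in; nothing more can be done
None
```

The job is handed in at about 33 s: the bottle is against the clip's back stop, the plug is pressed to its hard stop, and the pusher is back in its block with the gripper clear; no verdict was returned, and I viewed 11 pictures, one over the limit of 10.

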